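Find and mark the high spot of a pulley rim on a run-out stand

TASK

The pulley wheel on the bench stand has one unmarked high spot on its rim: push the wheel round by its spokes, gently and slowly (ten seconds or more for a full turn; push the spokes, do not clamp them), feel for the place where it goes stiff against the sprung pointer, and stop right on top of the high spot, where the stiffness is just giving way, and let go so that the wheel rests there. Then, only with the high spot still there, press the orange marker cap fully down to mark the spot and let it spring back. Do not move the bin, socket insert, screwdriver or collar lying around.

Things in the scene. Friction and masses are not known exactly. Their poses are not given: they have to be found in the camera images.
- stand: The fixed run-out stand: blue base plate 250 x 120 x 18 mm, upright spindle (foot of radius 26 mm) and a grey post (28 x 44 mm, top 86 mm above the table) 142 mm along its +x axis, which carries the pointer and over it the marker. Origin: on the table below the wheel's axis. x points level from the wheel's axis to the pointer, z up. It does not move.
- wheel: Aluminium pulley wheel lying flat, 200 mm across, turning endlessly either way about its upright axis. Origin: on the axis at its underside, 55 mm above the table. Hub radius 20 mm, top 32 mm above the origin; rim inner radius 84 mm, top 24 mm above the origin. Three spokes, at its x axis and 120 and 240 degrees from it. Bearing drag 0.27 N m: it stays where left. Not over 25 N on it.
- spoke_mid (a point): Middle of the top of the spoke on the wheel's x axis, 52 mm from the axis, 76 mm above the table. Spokes are 14 mm wide, 16 mm deep. The windows between them are open (64 mm from hub to rim, free down to the base plate, 42 mm below the spokes). Closed fingers lowered into a window, tips 10 to 25 mm below the spoke tops, can push a spoke all the way round, either way.
- rim_gauge (a point): Fixed point on the stand, 100 mm from the wheel's axis, where the rim passes the pointer (67 mm above the table). The rim has one smooth, unmarked, hardly visible high spot, 3.5 mm high; its angle to the spokes differs at each start. It meets the pointer from about 17 degrees before to 17 degrees after its peak; elsewhere the rim clears the pointer by 0.5 mm.
- pointer_tip (a point): Tip (a 20 mm roller) of the pointer, 67 mm above the table. It slides along the stand's x on a spring, 7 N per mm: 100.5 mm from the wheel's axis at rest, about 102.7 on the peak. Pushing a spoke 50 mm from the axis takes about 4 to 5 N off the high spot, rising to 10 to 13 N while it climbs to the peak, then falling sharply at the peak, to 5 N again 10 degrees past it. Alike both ways.
- marker_top (a point): Centre of the top of the orange round marker cap, 32 mm across, facing up, 116 mm above the table when up, on top of the post 142 mm from the wheel's axis. A thin arm 8 mm wide reaches from under it inwards over the rim, 97 to 103 mm above the table, and carries a small red marking nib.
- marker (a joint): Travel of the marker cap in m: 0 up, 0.006 fully down (a stop). Spring: 2 N to start, 5 N fully down; it springs back by itself.
- red_bin: Red open plastic bin, 150 x 110 x 55 mm, origin at the centre of its underside. Leave alone.
- socket_insert: White wall-socket insert, 70 x 70 x 28 mm, origin at the centre of its underside. Leave alone.
- screwdriver: Yellow-handled screwdriver, 190 mm long, lying on the table. Leave alone.
- spare_collar: Steel collar, 60 mm across, 18 mm high, origin at the centre of its underside. Leave alone.

How it is judged:
By the outcome, as a careful person would: the job done as asked, in the order asked, and still so for the second after the job is handed in, with the robot touching nothing.
It also fails if it takes over 72 s, if anything falls off the work surface, if the arm or the gripper's body presses on something with over 40 N, if the wrist force passes 120 N, or if a joint passes its speed limit or range.

ROBOT

A 6-joint arm with a two-finger parallel gripper is mounted at the origin on the work surface. World frame = base frame: x ahead of the robot, y to its left, z up, the work surface at z = 0. Lengths are in m, angles in rad, forces in N, time in s.
With the tool pointing down it reaches from about 0.375 to 0.975 m from the base axis. Payload 3.8 kg.
Tool frame: the origin (TCP) lies at the very end of the fingers, on their centre line; the grasp point (between the pads) lies 19 mm behind it (r.pinch_z is the distance from the TCP to the grasp point, in m); z points along the fingers, y is the direction in which the jaws open and shut (so a half turn about z gives the same grasp; the last joint's range is limited). The gripper opens to 85 mm and grips with 20 to 120 N. Pads are 22 mm wide; open, the fingers measure 114 mm over their backs; the gripper's body (76 mm by 85 mm) begins 54 mm behind the grasp point. The pads swing forward as they close: fully open they stand 13 mm farther back than shut.
Start: joints at [1.078, 0.264, 1.604, -0, 1.274, -0.037], TCP at [0.297, 0.606, 0.231] pointing down, gripper open.
Joint ranges: [-2.63, 2.63], [-0.94, 2.18], [0.31, 2.57], [-1.31, 4.45], [0, 2.66], [-2.55, 2.55]. Speed limits (rad/s): [2.57, 2.57, 3.14, 3.14, 3.14, 3.14].

INTERFACE

Orientations are given as a rotation vector (axis times angle).
In Python, from station import r, snapshot, ticket gives the robot as it stands.
- The arm moves only by the shell command python3 -m creep 'ROWS' [OPENING] [FORCE]. ROWS is JSON, one flat list of numbers, 6 for each row, row after row: the shift along the tool's x, y, z in units of 25 mm (1.0 is 25 mm), then the turn, a rotation vector about the tool's x, y, z in degrees. In form: [tx, ty, tz, ax, ay, az, tx, ty, tz, ax, ay, az, ...]. A call has exactly 8 rows; each row shifts and turns the commanded pose from where the row before left it, along the tool's axes as they then stand; what a row does not reach is not made up. A row lasts 1/12 s, in which the tool goes at most 41.7 mm and 7.16 degrees, less where a joint would pass 70% of its speed; a pose out of reach is approached as far as the arm can. A call is refused whole if a number of a shift passes 1 or a number of a turn 7.16, either way. A call with a gripper value outside its range is refused whole. OPENING is the finger opening in mm, from 0 to 85.4, set as the call begins (- or left out, the last holds). The fingers move at their own pace and stop on an object; FORCE is the grip in N (left out, the last holds). Time passes only in rows, so rows that do not move let the fingers close, or fill a call up. It gives the time, the measured TCP pose, the force and the opening at its end, in the units of the state.
- r.get_state(): the state, without advancing time (a new reading comes with each control period).
- snapshot(name): name is "side" or "top" or "wrist"; returns a dict with "pixels" (384x512x3 uint8, blue, green, red), "camera_matrix" (3x3 intrinsics, pixels), "position" and "orientation" of the camera in the world. Camera axes: x right, y down, z forward; pixel columns grow to the right and rows downward; lengths in m; the calibration is good to about 2 mm. The wrist camera is an equidistant fisheye: a pixel r from the principal point sees the ray r / f radians off the axis. A picture is of the moment at which its call begins. There is no depth.
- ticket.job_done(): hands the job in, once; it reports no verdict.
The state is a dict: "clock": time; "joints": joint angles; "qd": joint speeds; "joint_efforts": joint torques, N m; "tcp_pos": TCP position; "tool_rot": TCP orientation; "force": force on the tool from outside, world axes, zero at the start; "moment": the same for the moment, N m; "finger_gap": opening from 0.0 (shut) to 1.0 (fully open).
Only numpy, scipy, OpenCV 4.12 (cv2) and the standard library are available. Lean on these libraries where they do the work, as an engineer would, in place of code of your own. Each camera call takes 0.05 s, during which the arm holds its last target.

## Working session

There is one attempt and no reset: what is moved stays moved. The work goes in short steps, Python scripts to look and compute and a shell command to move; the robot and the scene stay as the last step left them, time stands still between calls to the robot, and variables do not carry over. Pictures are saved under pics/ and viewed, and the job is handed in when it is done.

```bash
ls; mkdir -p pics; python3 - <<'E'
from station import r, snapshot
import cv2,pickle
for n in ("top","side","wrist"):
    s=snapshot(n); cv2.imwrite(f"pics/{n}0.png",s["pixels"]); pickle.dump(s,open(f"{n}0.pkl","wb"))
    print(n,s["camera_matrix"],s["position"],s["orientation"])
print(r.get_state())
E
```

```text
pics
top [[390.93353864   0.         253.80982571]
 [  0.         390.93353864 192.63048209]
 [  0.           0.           1.        ]] [ 0.26416035 -0.02631391  1.30410723] [-2.11649418  2.07019651 -0.24419988]
side [[387.1953291    0.         254.38342813]
 [  0.         387.1953291  188.41917374]
 [  0.           0.           1.        ]] [ 0.16732168 -0.53623813  0.81267003] [-2.29591418  0.78785565 -0.28463523]
wrist [[297.31863964   0.         252.65583176]
 [  0.         297.31863964 193.94008384]
 [  0.           0.           1.        ]] [0.22823714 0.63964529 0.37171256] [2.43758139 1.52121183 0.2322327 ]
{'clock': 0.15, 'joints': array([ 1.07809220e+00,  2.64624855e-01,  1.60508535e+00,  8.72881326e-06,
        1.27372554e+00, -3.69169532e-02]), 'qd': array([ 0.0001186 , -0.00126474, -0.00415412, -0.00033133,  0.00175655,
        0.00111306]), 'joint_efforts': array([-2.23055226e-04, -5.15909743e+01, -3.67958200e+01, -1.26808332e-04,
        8.06324242e-03, -1.92657870e-05]), 'tcp_pos': array([0.29684522, 0.60556944, 0.23020435]), 'tool_rot': array([-7.09660542e-01, -3.05988517e+00,  2.79034329e-03]), 'force': array([ 0.54192266,  0.39744191, -0.68966353]), 'moment': array([0.02049697, 0.03292496, 0.00600356]), 'finger_gap': 0.9987927640537178}
```

View pics/top0.png

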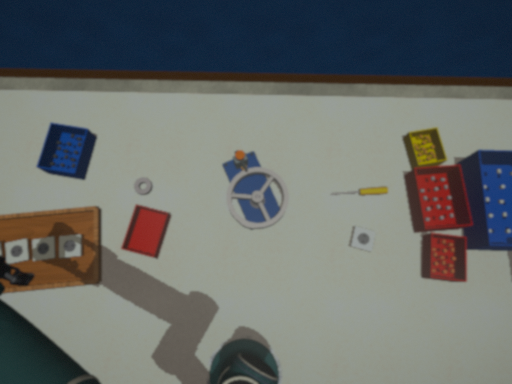

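View pics/side0.png

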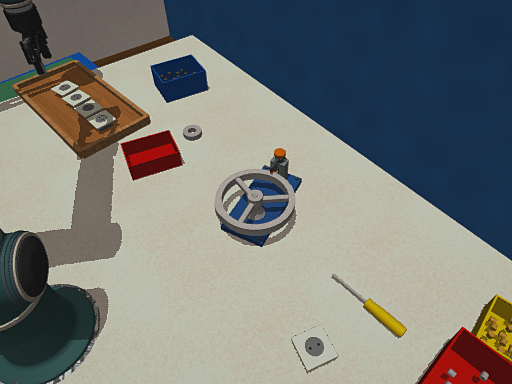

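View pics/wrist0.png

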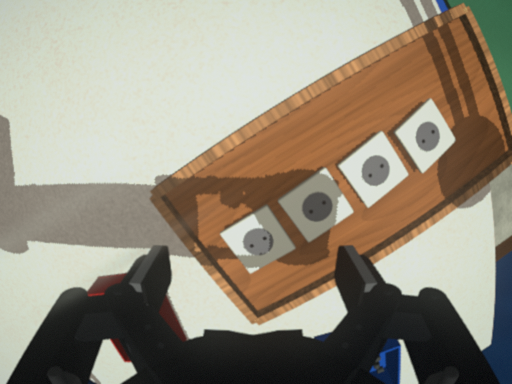

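The top picture shows the wheel near (258,198) with the orange cap near (240,155). The side view has the hub at (256,196) and the cap at (281,153). I'll enlarge both.

```bash
cat > h.py <<'E'
import numpy as np, cv2, pickle
from scipy.spatial.transform import Rotation as R
def pix2world(s,uv,z):
    K=s["camera_matrix"];d=np.linalg.inv(K)@np.array([uv[0],uv[1],1.0])
    d=R.from_rotvec(s["orientation"]).as_matrix()@d
    p=np.array(s["position"]);return p+d*(z-p[2])/d[2]
def proj(s,P):
    P=np.atleast_2d(P);c=(P-np.array(s["position"]))@R.from_rotvec(s["orientation"]).as_matrix()
    u=c@s["camera_matrix"].T;return u[:,:2]/u[:,2:]
E
python3 - <<'E'
import cv2
t=cv2.imread("pics/top0.png")[140:240,210:300]; cv2.imwrite("pics/topc.png",cv2.resize(t,None,fx=6,fy=6,interpolation=cv2.INTER_CUBIC))
t=cv2.imread("pics/side0.png")[140:250,205:310]; cv2.imwrite("pics/sidec.png",cv2.resize(t,None,fx=5.4,fy=5.4,interpolation=cv2.INTER_CUBIC))
E
```

```text
(no output)
```

View pics/topc.png

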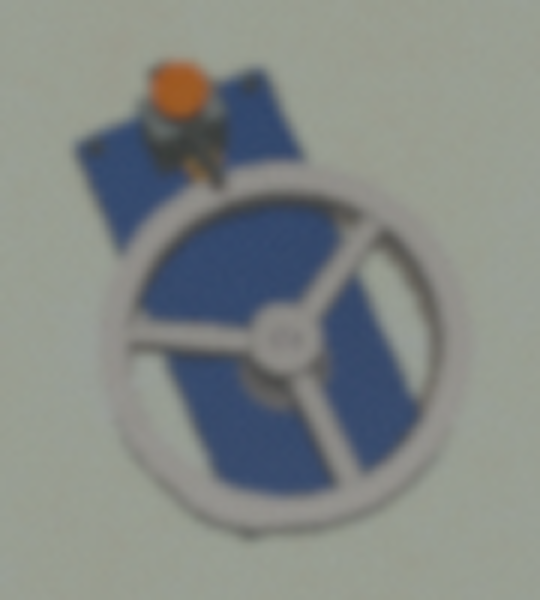

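View pics/sidec.png

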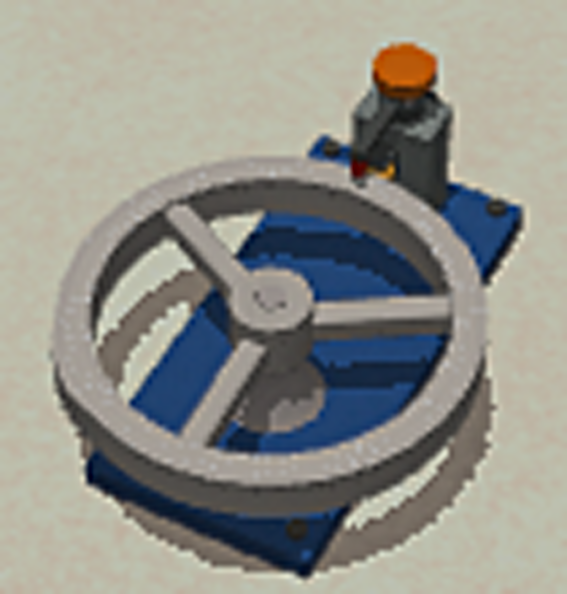

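```bash
python3 - <<'E'
from h import *
t=pickle.load(open("top0.pkl","rb"));s=pickle.load(open("side0.pkl","rb"))
f=lambda c,k,o:((c[0]+.5)/k-.5+o[0],(c[1]+.5)/k-.5+o[1])
T=lambda c:f(c,6,(210,140)); S=lambda c:f(c,5.4,(205,140))
A=pix2world(t,T((286,339)),.087);B=pix2world(s,S((272,298)),.087)
C=pix2world(t,T((181,90)),.116);D=pix2world(s,S((405,64)),.116)
print(A,B,C,D)
for a,c in((A,C),(B,D)):
  d=(c-a)[:2];print(np.hypot(*d),np.degrees(np.arctan2(d[1],d[0])))
# spokes
for q,z in (((372,226),.076),((140,333),.076),((350,470),.076)):
  p=pix2world(t,T(q),z)-A; print('T',np.hypot(*p[:2]),np.degrees(np.arctan2(p[1],p[0])))
for q in ((178,213),(447,307),(198,437)):
  p=pix2world(s,S(q),.076)-B; print('S',np.hypot(*p[:2]),np.degrees(np.arctan2(p[1],p[0])))
E
```

```text
[ 0.54707035 -0.02823793  0.087     ] [ 0.54678405 -0.02895591  0.087     ] [0.67550482 0.0306045  0.116     ] [0.67584775 0.03099267 0.116     ]
0.14127222649304635 24.61494812571068
0.1423069646916793 24.914317651826156
T 0.08069005511790867 -34.31459791198094
T 0.07867364921778734 86.97420199106219
T 0.07666743073728281 -152.50255907552838
S 0.07941489535552117 87.57736172185197
S 0.08132693563962713 -35.41654084675286
S 0.0787153187506201 -152.287773359922
```

```bash
python3 - <<'E'
from h import *
w=pickle.load(open("wrist0.pkl","rb"))
Rt=R.from_rotvec([-7.09660542e-01, -3.05988517e+00,  2.79034329e-03]).as_matrix()
Rc=R.from_rotvec(w["orientation"]).as_matrix()
p=np.array([0.29684522, 0.60556944, 0.23020435])
print(Rt.round(3));print("cam in tool",Rt.T@(np.array(w["position"])-p));print((Rt.T@Rc).round(3))
d=np.array([.50-.297,-.05-.606,0.22-.23]);print("shift tool units",Rt.T@d/.025)
E
```

```text
[[-0.898  0.44  -0.001]
 [ 0.44   0.898 -0.002]
 [ 0.    -0.002 -1.   ]]
cam in tool [ 7.66141577e-02  1.37255438e-04 -1.41502852e-01]
[[ 0.001 -0.954 -0.3  ]
 [ 1.     0.     0.001]
 [-0.001 -0.3    0.954]]
shift tool units [-18.841193   -19.98629284   0.43536738]
```

```bash
python3 -m creep '[-0.9,-1.0,0,0,0,0, -0.96,-1.0,0,0,0,0, -0.95,-1.0,0,0,0,0, -0.94,-1.0,0,0,0,0, -0.94,-1.0,0,0,0,0, -0.94,-1.0,0,0,0,0, -0.94,-1.0,0,0,0,0, -0.94,-1.0,0,0,0,0]' 0 40
python3 -m creep '[-0.94,-1.0,0,0,0,0, -0.94,-1.0,0,0,0,0, -0.94,-1.0,0,0,0,0, -0.94,-1.0,0,0,0,0, -0.94,-1.0,0,0,0,0, -0.94,-1.0,0,0,0,0, -0.94,-1.0,0,0,0,0, -0.94,-1.0,0,0,0,0]'
python3 -m creep '[-0.94,-1.0,0,0,0,0, -0.94,-1.0,0,0,0,0, -0.94,-1.0,0,0,0,0, -0.94,-1.0,0,0,0,0, 0,0,0,0,0,6.45, 0,0,0,0,0,6.45, 0,0,0,0,0,6.45, 0,0,0,0,0,6.45]'
python3 -m creep '[0,0,0,0,0,6.45, 0,0,0,0,0,6.45, 0,0,0,0,0,6.45, 0,0,0,0,0,6.45, 0,0,0,0,0,6.45, 0,0,0,0,0,6.45, 0,0,0,0,0,6.45, 0,0,0,0,0,6.45]'
python3 -m creep '[0,0,0,0,0,6.45, 0,0,0,0,0,6.45, 0,0,0,0,0,6.45, 0,0,0,0,0,6.45, 0,0,0,0,0,6.45, 0,0,0,0,0,6.45, 0,0,0,0,0,6.45, 0,0,0,0,0,6.45]'
python3 - <<'E'
from station import r, snapshot
import cv2,pickle
from h import *
s=snapshot("wrist"); cv2.imwrite("pics/w1.png",s["pixels"]); pickle.dump(s,open("w1.pkl","wb"))
st=r.get_state();print({k:st[k] for k in("clock","joints","tcp_pos","force")});print(R.from_rotvec(st["tool_rot"]).as_matrix().round(3))
E
```

```text
clock: 0.82
tcp_pos: [0.3776, 0.3421, 0.231]
tool_rot: [-0.709, -3.06, 0.001]
force: [-0.4, 0.5, -0.3]
finger_gap: 0.001
clock: 1.48
tcp_pos: [0.4583, 0.0799, 0.2312]
tool_rot: [-0.71, -3.06, -0.0]
force: [0.8, 0.1, 0.5]
finger_gap: -0.001
clock: 2.15
tcp_pos: [0.4985, -0.0501, 0.2309]
tool_rot: [-1.384, -2.819, 0.0]
force: [0.3, -0.7, -0.6]
finger_gap: -0.002
clock: 2.82
tcp_pos: [0.4985, -0.0496, 0.2309]
tool_rot: [-2.472, -1.937, 0.001]
force: [-0.3, 0.7, -0.2]
finger_gap: 0.001
clock: 3.48
tcp_pos: [0.4985, -0.0496, 0.2309]
tool_rot: [-3.069, -0.668, 0.001]
force: [0.9, 0.2, 1.5]
finger_gap: 0.006
{'clock': 3.5333, 'joints': array([-1.48893870e-01, -6.82396436e-02,  1.96747806e+00,  7.99665437e-06,
        1.24294829e+00,  9.98045039e-01]), 'tcp_pos': array([ 0.49852264, -0.04959915,  0.23094481]), 'force': array([-0.46541959, -0.09725871,  0.78267222])}
[[ 0.912  0.411 -0.001]
 [ 0.411 -0.912  0.   ]
 [-0.    -0.    -1.   ]]
```

View pics/w1.png

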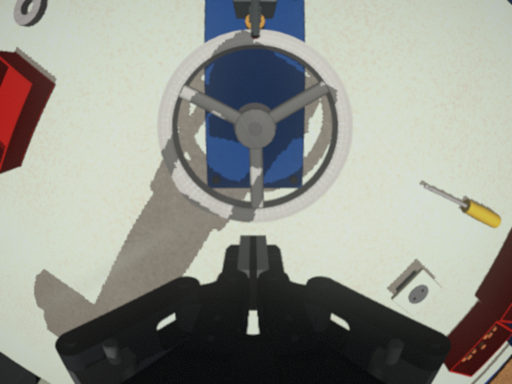

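The wrist view shows the whole wheel, with the hub at (255,128), spokes at the bottom, upper left and upper right, and the pointer at (255,25). I'll unwrap the rim into polar form and look for the 3.5 mm bump.

```bash
cat >> h.py <<'E'
def fproj(s,P):
    P=np.atleast_2d(P);c=(P-np.array(s["position"]))@R.from_rotvec(s["orientation"]).as_matrix()
    rho=np.hypot(c[:,0],c[:,1]);th=np.arctan2(rho,c[:,2]);K=s["camera_matrix"]
    return np.c_[K[0,2]+K[0,0]*th*c[:,0]/rho, K[1,2]+K[1,1]*th*c[:,1]/rho]
def polar(s,ax,z,r0,r1,nr,angs):
    rr=np.linspace(r0,r1,nr);A,B=np.meshgrid(np.radians(angs),rr)
    P=np.c_[(ax[0]+B*np.cos(A)).ravel(),(ax[1]+B*np.sin(A)).ravel(),np.full(A.size,z)]
    m=fproj(s,P).astype(np.float32).reshape(nr,len(angs),2)
    return cv2.remap(s["pixels"],m[...,0],m[...,1],cv2.INTER_CUBIC)
def funproj(s,uv,z):
    K=s["camera_matrix"];d=np.array([(uv[0]-K[0,2])/K[0,0],(uv[1]-K[1,2])/K[1,1]]);t=np.hypot(*d)
    v=np.r_[d/t*np.sin(t),np.cos(t)];v=R.from_rotvec(s["orientation"]).as_matrix()@v
    p=np.array(s["position"]);return p+v*(z-p[2])/v[2]
E
python3 - <<'E'
from h import *
s=pickle.load(open("w1.pkl","rb"))
print(funproj(s,(255,128),.087), funproj(s,(255,88.),.0))
im=polar(s,(.5469,-.0286),.079,.078,.112,340,np.arange(-180,180,.45))
cv2.imwrite("pics/pol1.png",im)
c=s["pixels"][20:230,150:360];cv2.imwrite("pics/w1c.png",cv2.resize(c,None,fx=2.8,fy=2.8,interpolation=cv2.INTER_CUBIC))
E
```

```text
[ 0.54786202 -0.02927345  0.087     ] [ 0.58715364 -0.0118863   0.        ]
```

View pics/pol1.png

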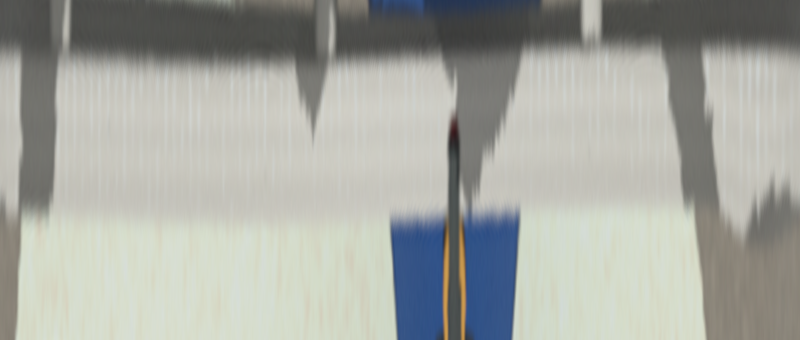

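View pics/w1c.png

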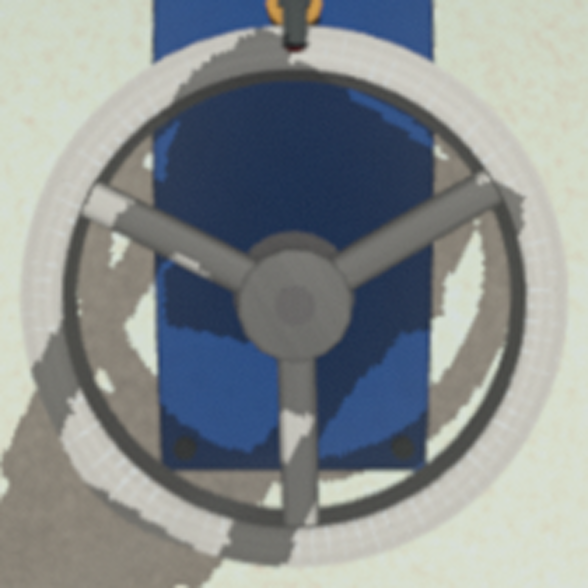

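The polar view shows the outer edge bulging by about 3 mm near column 750, roughly 157° in the world frame. I'll fit it properly, and check it against the top and side views.

```bash
python3 - <<'E'
from h import *
s=pickle.load(open("w1.pkl","rb"))
im=polar(s,(.5469,-.0286),.079,.090,.112,220,np.arange(100,220,.15))
im=cv2.resize(im,(800,500),interpolation=cv2.INTER_CUBIC)
cv2.imwrite("pics/pol2.png",im)
t=cv2.imread("pics/top0.png")[160:240,220:300]
g=cv2.createCLAHE(4,(2,2)).apply(cv2.cvtColor(t,cv2.COLOR_BGR2GRAY));cv2.imwrite("pics/topg.png",cv2.resize(g,None,fx=7,fy=7,interpolation=cv2.INTER_CUBIC))
E
```

```text
(no output)
```

View pics/pol2.png

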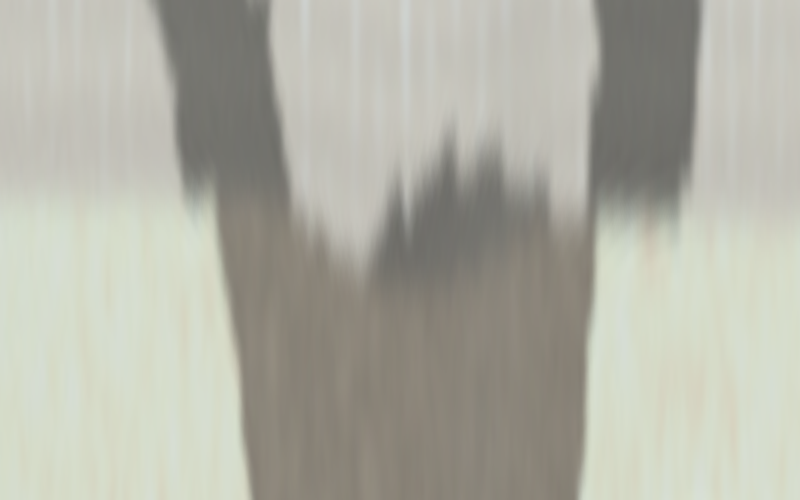

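View pics/topg.png

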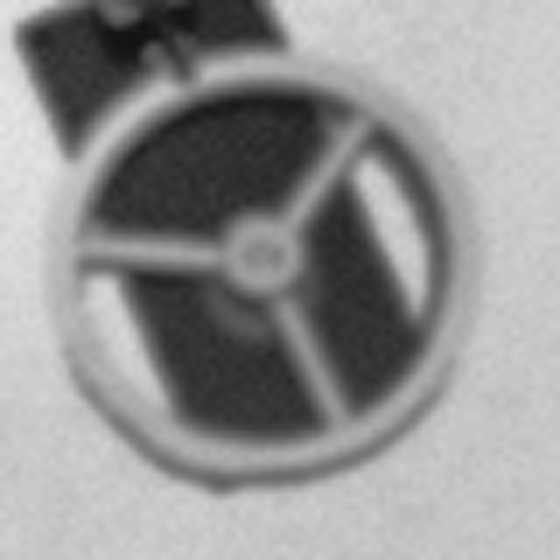

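```bash
python3 -m creep '[0.37,0.75,0.5,0,0,0, 0.36,0.74,0.5,0,0,0, 0,0,0.75,0,0,0, 0,0,0.75,0,0,0, 0,0,0.75,0,0,0, 0,0,0.75,0,0,0, 0,0,0.7,0,0,0, 0,0,0.4,0,0,0]'
python3 - <<'E'
from station import r, snapshot
from h import *
s1=pickle.load(open("w1.pkl","rb"))
ax=funproj(s1,(150+295.5/2.8-.5,20+304/2.8-.5),.087);print(ax)
for q in((300,505),(97,195),(480,183)):
  p=funproj(s1,(150+q[0]/2.8-.4,20+q[1]/2.8-.4),.076)-ax;print(np.hypot(*p[:2]),np.degrees(np.arctan2(p[1],p[0])))
s=snapshot("wrist"); cv2.imwrite("pics/w2.png",s["pixels"]); pickle.dump(s,open("w2.pkl","wb"))
st=r.get_state();print(st["clock"],st["tcp_pos"],st["force"])
E
```

```text
clock: 4.2
tcp_pos: [0.5294, -0.0755, 0.1013]
tool_rot: [-3.066, -0.68, 0.005]
force: [0.2, 0.2, 0.5]
finger_gap: -0.003
[ 0.5478135  -0.02933331  0.087     ]
0.07613199638470262 -153.8783515525073
0.08079102855384407 85.15877375815072
0.07906497526871685 -31.521870501883534
4.25 [ 0.52837992 -0.07526971  0.09988191] [-0.7981705   0.67497667 -0.70535601]
```

View pics/w2.png

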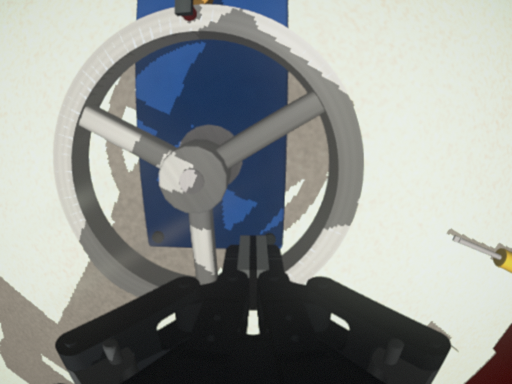

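Fingers are right of the bottom spoke, at (255,260) in the picture, with the spoke at x≈205. The numbers put the tip at radius 50 mm, inside the window. Next I lower them and print the push table.

```bash
python3 -m creep '[0,0,0.25,0,0,0, 0,0,0.25,0,0,0, 0,0,0.25,0,0,0, 0,0,0.25,0,0,0, 0,0,0.25,0,0,0, 0,0,0.25,0,0,0, 0,0,0.15,0,0,0, 0,0,0.05,0,0,0]'
cat > st.py <<'E'
from station import r
from h import *
AX=np.array([.5475,-.029])
def rep(nxt=()):
    st=r.get_state();T=R.from_rotvec(st["tool_rot"]).as_matrix()
    p=T[:2,:2].T@(st["tcp_pos"][:2]-AX);f=T[:2,:2].T@st["force"][:2]
    ph=np.arctan2(p[1],p[0]);t=np.array([-np.sin(ph),np.cos(ph)]);n=np.array([np.cos(ph),np.sin(ph)])
    print("clk %.2f phi %.1f r %.1f z %.1f Ft %.1f Fr %.1f Fz %.1f toolx %.1f"%(st["clock"],np.degrees(ph)%360,1e3*np.hypot(*p),1e3*st["tcp_pos"][2],f@t,f@n,st["force"][2],np.degrees(np.arctan2(T[1,0],T[0,0]))))
    q=p
    for a in nxt:
        a=np.radians(a);g=.05*np.array([np.cos(a),np.sin(a)]);print(np.degrees(a).round(1),((g-q)/.025/8).round(3));q=g
E
python3 - <<'E'
from st import *
rep((150,168,186,204,222,240,258))
E
```

```text
clock: 4.92
tcp_pos: [0.5304, -0.0757, 0.0603]
tool_rot: [-3.067, -0.677, 0.002]
force: [-0.6, -0.9, 0.6]
finger_gap: 0.002
clk 4.92 phi 135.0 r 49.7 z 60.3 Ft 0.3 Fr 1.1 Fz 0.6 toolx 24.9
150.0 [-0.041 -0.051]
168.0 [-0.028 -0.073]
186.0 [-0.004 -0.078]
204.0 [ 0.02  -0.076]
222.0 [ 0.043 -0.066]
240.0 [ 0.061 -0.049]
258.0 [ 0.073 -0.028]
```

```bash
python3 -m creep '[-0.041,-0.051,0,0,0,0, -0.041,-0.051,0,0,0,0, -0.041,-0.051,0,0,0,0, -0.041,-0.051,0,0,0,0, -0.041,-0.051,0,0,0,0, -0.041,-0.051,0,0,0,0, -0.041,-0.051,0,0,0,0, -0.041,-0.051,0,0,0,0]' >/dev/null; python3 -c "from st import *;rep((168,))"
python3 -m creep '[-0.028,-0.073,0,0,0,0, -0.028,-0.073,0,0,0,0, -0.028,-0.073,0,0,0,0, -0.028,-0.073,0,0,0,0, -0.028,-0.073,0,0,0,0, -0.028,-0.073,0,0,0,0, -0.028,-0.073,0,0,0,0, -0.028,-0.073,0,0,0,0]' >/dev/null; python3 -c "from st import *;rep((186,))"
```

```text
clk 5.58 phi 149.6 r 49.7 z 61.4 Ft 0.4 Fr 1.3 Fz 0.2 toolx 24.9
168.0 [-0.03  -0.074]
clk 6.25 phi 164.2 r 48.3 z 62.3 Ft -7.2 Fr -1.5 Fz -3.2 toolx 24.9
186.0 [-0.016 -0.092]
```

```bash
python3 -m creep '[-0.006,-0.08,0.01,0,0,0, -0.006,-0.08,0.01,0,0,0, -0.006,-0.08,0.01,0,0,0, -0.006,-0.08,0.01,0,0,0, -0.006,-0.08,0.01,0,0,0, -0.006,-0.08,0.01,0,0,0, -0.006,-0.08,0.01,0,0,0, -0.006,-0.08,0.01,0,0,0]' >/dev/null; python3 -c "from st import *;rep((204,))"
python3 -m creep '[0.02,-0.077,0.01,0,0,0, 0.02,-0.077,0.01,0,0,0, 0.02,-0.077,0.01,0,0,0, 0.02,-0.077,0.01,0,0,0, 0.02,-0.077,0.01,0,0,0, 0.02,-0.077,0.01,0,0,0, 0.02,-0.077,0.01,0,0,0, 0.02,-0.077,0.01,0,0,0]' >/dev/null; python3 -c "from st import *;rep((222,))"
```

```text
clk 6.92 phi 183.1 r 47.6 z 61.0 Ft -7.2 Fr -0.9 Fz 1.6 toolx 24.9
204.0 [ 0.009 -0.089]
clk 7.58 phi 202.8 r 48.6 z 58.3 Ft -6.6 Fr -1.9 Fz 1.1 toolx 24.9
222.0 [ 0.038 -0.073]
```

```bash
python3 -m creep '[0.04,-0.07,0,0,0,0, 0.04,-0.07,0,0,0,0, 0.04,-0.07,0,0,0,0, 0.04,-0.07,0,0,0,0, 0.04,-0.07,0,0,0,0, 0.04,-0.07,0,0,0,0, 0.04,-0.07,0,0,0,0, 0.04,-0.07,0,0,0,0]' >/dev/null; python3 - <<'E'
from st import *
from station import snapshot
rep((240,))
s=snapshot("wrist");cv2.imwrite("pics/w3.png",s["pixels"]); pickle.dump(s,open("w3.pkl","wb"))
E
```

```text
clk 8.25 phi 221.2 r 50.8 z 57.3 Ft -5.9 Fr -1.7 Fz 0.4 toolx 24.9
240.0 [ 0.066 -0.049]
```

View pics/w3.png

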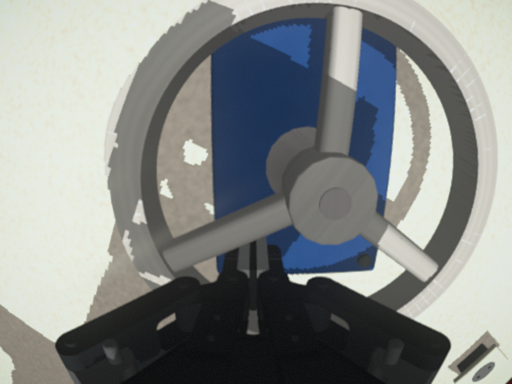

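The pushed spoke runs from the hub at (334,203) to (172,257). The other two end near (347,12) and (430,270).

```bash
python3 - <<'E'
from h import *
s=pickle.load(open("w3.pkl","rb"))
ax=funproj(s,(334,203),.087);print(ax)
for q in((172,257),(347,14),(427,270)):
  p=funproj(s,q,.076)-ax;print(np.hypot(*p[:2]),np.degrees(np.arctan2(p[1],p[0]))%360)
im=polar(s,(ax[0],ax[1]),.079,.085,.112,270,np.arange(-90,270,.45))
cv2.imwrite("pics/pol3.png",im)
E
```

```text
[ 0.54717145 -0.02877923  0.087     ]
0.07897615914042944 138.56173710949383
0.08009592103142313 20.348325446130787
0.07758332086582187 260.3742018402386
```

View pics/pol3.png

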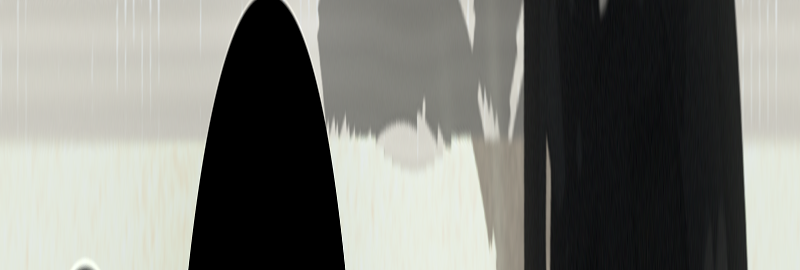

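The high spot is now clearly visible as a lit lens at columns 375–445, so it sits at about 95° world. The pushed spoke is at 139.9° and the pointer at about 24.5°. That leaves about 70° to go, with the peak expected near phi 291.

```bash
python3 -m creep '[0.06,-0.05,0,0,0,0, 0.06,-0.05,0,0,0,0, 0.06,-0.05,0,0,0,0, 0.06,-0.05,0,0,0,0, 0.06,-0.05,0,0,0,0, 0.06,-0.05,0,0,0,0, 0.06,-0.05,0,0,0,0, 0.06,-0.05,0,0,0,0]' >/dev/null; python3 -c "from st import *;rep((258,))"
python3 -m creep '[0.073,-0.028,0,0,0,0, 0.073,-0.028,0,0,0,0, 0.073,-0.028,0,0,0,0, 0.073,-0.028,0,0,0,0, 0.073,-0.028,0,0,0,0, 0.073,-0.028,0,0,0,0, 0.073,-0.028,0,0,0,0, 0.073,-0.028,0,0,0,0]' >/dev/null; python3 -c "from st import *;rep((265,270,275,280))"
```

```text
clk 8.97 phi 238.4 r 52.0 z 56.7 Ft -5.7 Fr -2.5 Fz -0.6 toolx 24.9
258.0 [ 0.084 -0.023]
clk 9.63 phi 255.0 r 52.0 z 56.5 Ft -6.6 Fr -1.5 Fz 0.9 toolx 24.9
265.0 [0.046 0.002]
270.0 [ 0.022 -0.001]
275.0 [0.022 0.001]
280.0 [0.022 0.003]
```

```bash
python3 -m creep '[0.05,-0.004,0,0,0,0, 0.05,-0.004,0,0,0,0, 0.05,-0.004,0,0,0,0, 0.05,-0.004,0,0,0,0, 0.04,-0.004,0,0,0,0, 0.03,-0.002,0,0,0,0, 0.022,0,0,0,0,0, 0.022,0,0,0,0,0]' >/dev/null; python3 -c "from st import *;rep()"
python3 -m creep '[0.022,0,0,0,0,0, 0.022,0,0,0,0,0, 0.022,0,0,0,0,0, 0.022,0,0,0,0,0, 0.022,0,0,0,0,0, 0.022,0,0,0,0,0, 0.022,0,0,0,0,0, 0.022,0,0,0,0,0]' >/dev/null; python3 -c "from st import *;rep()"
python3 -m creep '[0.022,0.001,0,0,0,0, 0.022,0.001,0,0,0,0, 0.022,0.001,0,0,0,0, 0.022,0.001,0,0,0,0, 0.022,0.001,0,0,0,0, 0.022,0.001,0,0,0,0, 0.022,0.001,0,0,0,0, 0.022,0.001,0,0,0,0]' >/dev/null; python3 -c "from st import *;rep((280,))"
```

```text
clk 10.30 phi 263.4 r 51.4 z 56.4 Ft -6.1 Fr -0.9 Fz 1.5 toolx 24.9
clk 10.97 phi 268.1 r 51.3 z 56.3 Ft -6.8 Fr -1.0 Fz 2.1 toolx 24.9
clk 11.63 phi 272.9 r 51.4 z 56.2 Ft -6.9 Fr -2.0 Fz 1.0 toolx 24.9
280.0 [0.031 0.011]
```

```bash
python3 -m creep '[0.02,0.003,0,0,0,0, 0.02,0.003,0,0,0,0, 0.02,0.003,0,0,0,0, 0.02,0.003,0,0,0,0, 0.02,0.003,0,0,0,0, 0.02,0.003,0,0,0,0, 0.02,0.003,0,0,0,0, 0.02,0.003,0,0,0,0]' >/dev/null; python3 -c "from st import *;rep()"
python3 -m creep '[0.018,0.004,0,0,0,0, 0.018,0.004,0,0,0,0, 0.018,0.004,0,0,0,0, 0.018,0.004,0,0,0,0, 0.018,0.004,0,0,0,0, 0.018,0.004,0,0,0,0, 0.018,0.004,0,0,0,0, 0.018,0.004,0,0,0,0]' >/dev/null; python3 -c "from st import *;rep((290,))"
```

```text
clk 12.30 phi 277.0 r 51.3 z 56.0 Ft -6.1 Fr -1.8 Fz 1.2 toolx 24.9
clk 12.97 phi 279.6 r 51.2 z 55.8 Ft -10.2 Fr -1.5 Fz 4.7 toolx 24.9
290.0 [0.043 0.018]
```

Force is rising from about phi 277, so the peak should be near phi 294. Smaller steps from here.

```bash
python3 -m creep '[0.016,0.004,0,0,0,0, 0.016,0.004,0,0,0,0, 0.016,0.004,0,0,0,0, 0.016,0.004,0,0,0,0, 0.016,0.004,0,0,0,0, 0.016,0.004,0,0,0,0, 0.016,0.004,0,0,0,0, 0.016,0.004,0,0,0,0]' >/dev/null; python3 -c "from st import *;rep()"
python3 -m creep '[0.015,0.004,0,0,0,0, 0.015,0.004,0,0,0,0, 0.015,0.004,0,0,0,0, 0.015,0.004,0,0,0,0, 0.015,0.004,0,0,0,0, 0.015,0.004,0,0,0,0, 0.015,0.004,0,0,0,0, 0.015,0.004,0,0,0,0]' >/dev/null; python3 - <<'E'
from st import *
from station import snapshot
rep((293,))
s=snapshot("wrist");cv2.imwrite("pics/w4.png",s["pixels"]); pickle.dump(s,open("w4.pkl","wb"))
E
```

```text
clk 13.63 phi 282.1 r 51.3 z 55.6 Ft -12.6 Fr -1.9 Fz 5.7 toolx 24.9
clk 14.30 phi 284.8 r 51.4 z 55.3 Ft -13.5 Fr -2.5 Fz 6.1 toolx 24.9
293.0 [0.032 0.018]
```

View pics/w4.png

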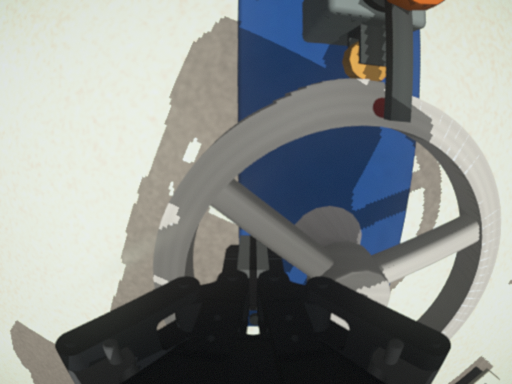

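The pointer roller is at (367,62), against the rim, with the nib at (380,106). Unwrapping again to see the bump relative to the pointer.

```bash
cat > pv.py <<'E'
import sys
from h import *
n=sys.argv[1];s=pickle.load(open(n+".pkl","rb"))
ax=(.5472,-.0288)
im=polar(s,ax,.079,.088,.116,280,np.arange(-20,90,.1375))
im=cv2.resize(im,(800,560))
for a in range(-20,90,10):
    x=int((a+20)/.1375);cv2.line(im,(x,540),(x,560),(0,0,255),1);cv2.putText(im,str(a),(x,538),0,.4,(0,0,255),1)
y=int((.1-.088)/.028*560);cv2.line(im,(0,y),(20,y),(0,0,255),1)
cv2.imwrite("pics/pol_%s.png"%n,im)
E
python3 pv.py w4
```

```text
(no output)
```

View pics/pol_w4.png

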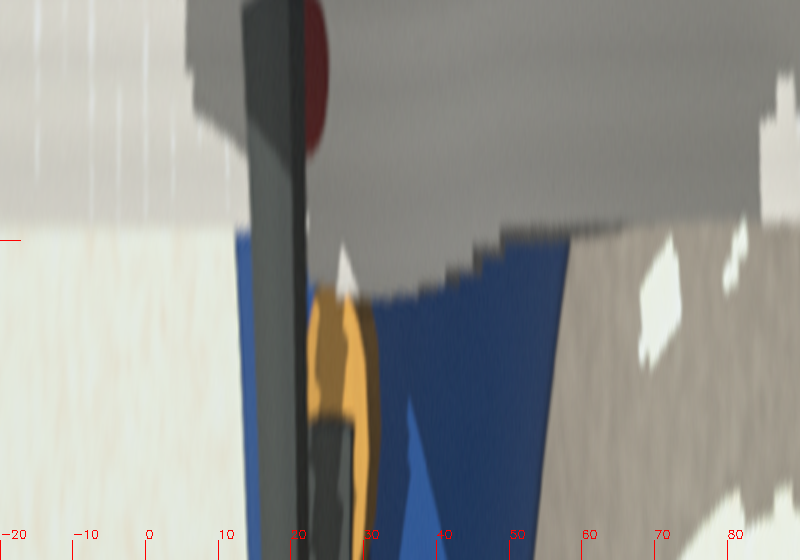

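```bash
python3 -m creep '[0.011,0.003,0,0,0,0, 0.011,0.003,0,0,0,0, 0.011,0.003,0,0,0,0, 0.011,0.003,0,0,0,0, 0.011,0.003,0,0,0,0, 0.011,0.003,0,0,0,0, 0.011,0.003,0,0,0,0, 0.011,0.003,0,0,0,0]' >/dev/null; python3 -c "from st import *;rep()"
python3 -m creep '[0.01,0.003,0,0,0,0, 0.01,0.003,0,0,0,0, 0.01,0.003,0,0,0,0, 0.01,0.003,0,0,0,0, 0.01,0.003,0,0,0,0, 0.01,0.003,0,0,0,0, 0.01,0.003,0,0,0,0, 0.01,0.003,0,0,0,0]' >/dev/null; python3 - <<'E'
from st import *
from station import snapshot
rep((293,))
E
```

```text
clk 15.02 phi 287.1 r 51.5 z 55.2 Ft -13.8 Fr -1.6 Fz 5.8 toolx 24.9
clk 15.68 phi 289.8 r 51.7 z 55.0 Ft -12.4 Fr -2.7 Fz 5.5 toolx 24.9
293.0 [0.01  0.013]
```

```bash
python3 -m creep '[0.006,0.003,0,0,0,0, 0.006,0.003,0,0,0,0, 0.006,0.003,0,0,0,0, 0.006,0.003,0,0,0,0, 0.006,0.003,0,0,0,0, 0.006,0.003,0,0,0,0, 0.006,0.003,0,0,0,0, 0.006,0.003,0,0,0,0]' >/dev/null; python3 - <<'E'
from st import *
from station import snapshot
rep()
s=snapshot("wrist");cv2.imwrite("pics/w5.png",s["pixels"]); pickle.dump(s,open("w5.pkl","wb"))
E
python3 pv.py w5
```

```text
clk 16.35 phi 291.7 r 51.8 z 55.0 Ft -10.6 Fr -1.5 Fz 3.1 toolx 24.9
```

View pics/pol_w5.png

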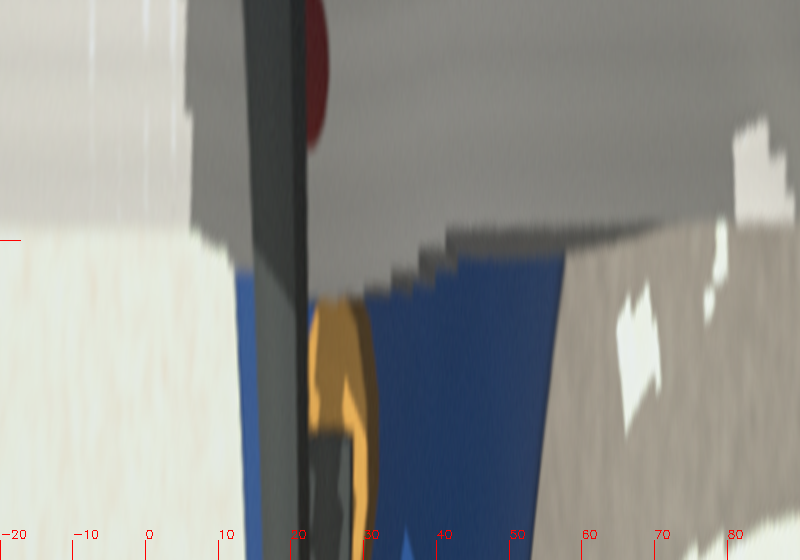

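```bash
python3 - <<'E'
from h import *
s=pickle.load(open("w3.pkl","rb"));ax=(.5472,-.0288)
im=polar(s,ax,.079,.094,.108,280,np.arange(60,140,.1));im=cv2.resize(im,(800,560))
for a in range(60,140,10): cv2.putText(im,str(a),((a-60)*10,550),0,.4,(0,0,255),1);cv2.line(im,((a-60)*10,552),((a-60)*10,560),(0,0,255),1)
cv2.imwrite("pics/pol3b.png",im)
E
```

```text
(no output)
```

View pics/pol3b.png

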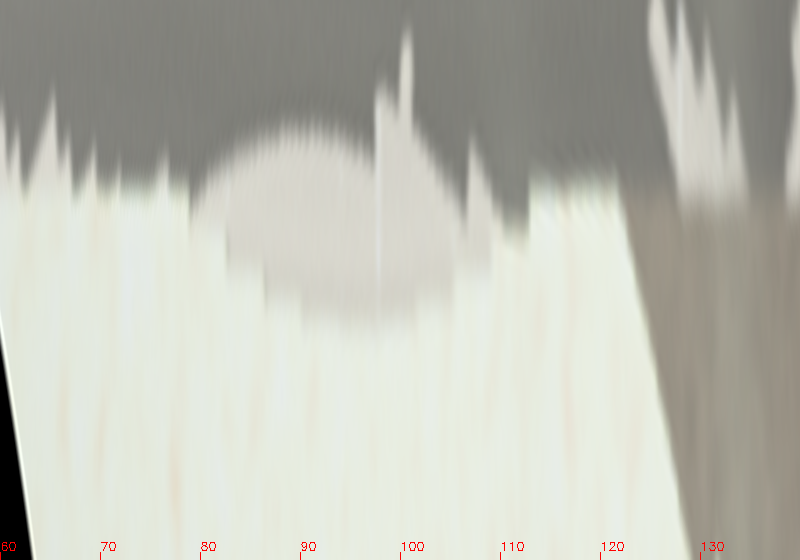

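View pics/w5.png

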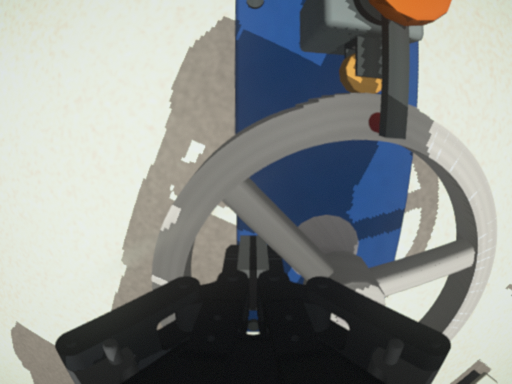

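```bash
python3 - <<'E'
from h import *
s=pickle.load(open("w1.pkl","rb"))
u=lambda q:(150+(q[0]+.5)/2.8-.5,20+(q[1]+.5)/2.8-.5)
def ln(a,b,z):
    p=funproj(s,u(a),z);q=funproj(s,u(b),z);d=p-q;return p,q,np.degrees(np.arctan2(d[1],d[0]))
for a,b in(((154,0),(163,468)),((434,0),(425,468))): print(ln(a,b,.018))
# pointer directions
for nm,q,z in(("w4",(367,60),.0),("w5",(362,74),.0)):
  t=pickle.load(open(nm+".pkl","rb"))
  for z in(.067,.072,.077):
    p=funproj(t,q,z)[:2]-np.array([.5472,-.0288]);print(nm,z,np.hypot(*p),np.degrees(np.arctan2(p[1],p[0])))
E
python3 - <<'E'
import cv2
for n in("w1","w5"):
    t=cv2.imread(f"pics/{n}.png")
    c=t[0:60,205:305] if n=="w1" else t[0:150,290:440]
    cv2.imwrite(f"pics/{n}p.png",cv2.resize(c,None,fx=7.5 if n=="w1" else 4,fy=7.5 if n=="w1" else 4,interpolation=cv2.INTER_CUBIC))
E
```

```text
(array([0.63973091, 0.07769063, 0.018     ]), array([ 0.45224455, -0.00894883,  0.018     ]), np.float64(24.802164842034625))
(array([ 0.68922525, -0.02968841,  0.018     ]), array([ 0.50103666, -0.11538342,  0.018     ]), np.float64(24.482987731705414))
w4 0.067 0.11243449909831908 24.241700884560025
w4 0.072 0.11164509630815769 25.231907255512688
w4 0.077 0.11088950859369825 26.235911279553527
w5 0.067 0.1116952908440174 24.647029058475102
w5 0.072 0.11117131934108951 25.597707423483374
w5 0.077 0.11067823926628306 26.557122636003662
```

View pics/w5p.png

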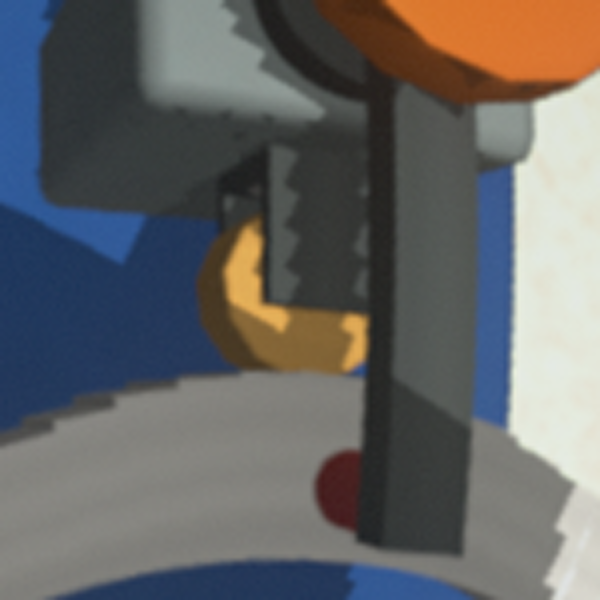

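View pics/w1p.png

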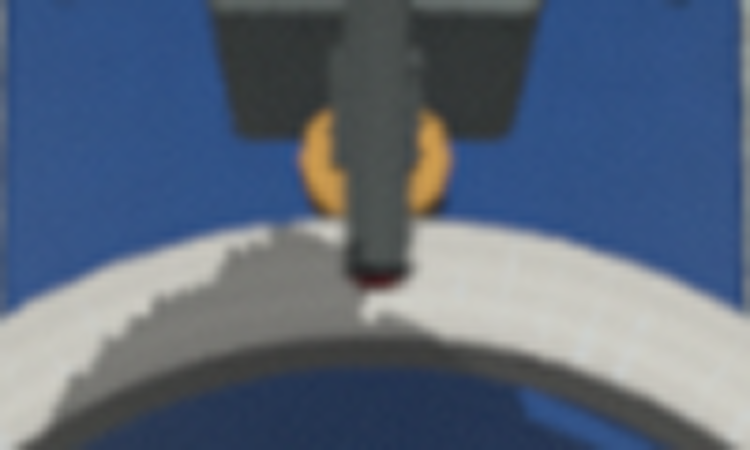

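The image steps put the bump's centre at 24.3° and the stand line at 24.65°. The push force is just giving way, from 13.8 to 10.6 N. That is the peak, so I back the fingers off gently and lift out.

```bash
python3 -m creep '[-0.02,-0.008,0,0,0,0, -0.04,-0.016,0,0,0,0, -0.07,-0.028,0,0,0,0, -0.07,-0.028,0,0,0,0, -0.07,-0.028,0,0,0,0, -0.07,-0.028,0,0,0,0, 0,0,-0.2,0,0,0, 0,0,-0.5,0,0,0]' >/dev/null; python3 -c "from st import *;rep()"
python3 -m creep '[0,0,-0.6,0,0,0, 0,0,-0.6,0,0,0, 0,0,-0.7,0,0,0, 0,0,-0.7,0,0,0, 0,0,-0.7,0,0,0, 0,0,-0.5,0,0,0, 0,0,0,0,0,0, 0,0,0,0,0,0]' >/dev/null; python3 - <<'E'
from st import *
from station import snapshot
rep()
s=snapshot("wrist");cv2.imwrite("pics/w6.png",s["pixels"]); pickle.dump(s,open("w6.pkl","wb"))
E
python3 pv.py w6
```

```text
clk 17.07 phi 287.1 r 52.1 z 74.1 Ft -0.2 Fr 0.2 Fz -0.4 toolx 24.9
clk 17.73 phi 289.5 r 51.8 z 171.3 Ft 0.3 Fr -0.9 Fz -0.9 toolx 24.9
```

View pics/w6.png

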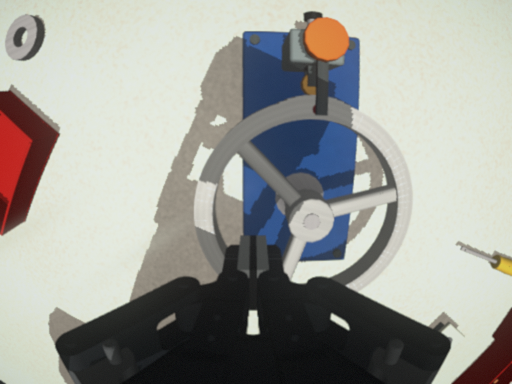

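View pics/pol_w6.png

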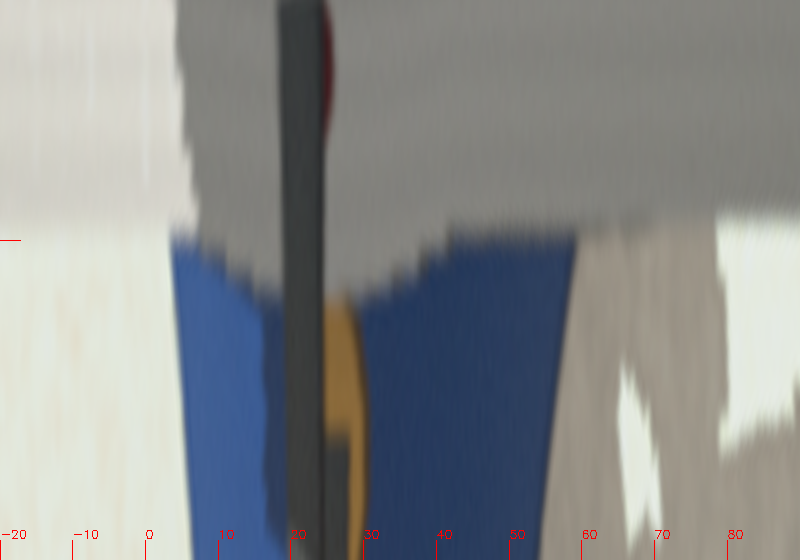

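The wheel stayed put. The bump's steps on both sides put its centre at 24.4°, against the stand line at 24.65°. The cap is at (327,38).

```bash
python3 - <<'E'
from st import *
s=pickle.load(open("w6.pkl","rb"))
c=funproj(s,(327,38.5),.116);print(c, c[:2]-AX,np.hypot(*(c[:2]-AX)))
g=np.array([.5475,-.029])+.142*np.array([np.cos(np.radians(24.65)),np.sin(np.radians(24.65))]);print(g)
t=np.array([.6762,.0305]);st=r.get_state();T=R.from_rotvec(st["tool_rot"]).as_matrix()
print(st["tcp_pos"],T.T@(np.r_[t,.116]-st["tcp_pos"])/.025)
E
```

```text
[0.67513486 0.02979526 0.116     ] [0.12763486 0.05879526] 0.14052594085996506
[0.67655989 0.03022452]
[0.54163732 0.02257389 0.16993383] [5.01518908 1.97662771 2.16030027]
```

```bash
python3 -m creep '[0.5,0.2,0,0,0,0, 0.65,0.25,0,0,0,0, 0.8,0.32,0,0,0,0, 0.8,0.32,0,0,0,0, 0.8,0.32,0,0,0,0, 0.7,0.27,0,0,0,0, 0.5,0.2,0,0,0,0, 0.26,0.1,0,0,0,0]' 
python3 -m creep '[0,0,0.1,0,0,0, 0,0,0.3,0,0,0, 0,0,0.3,0,0,0, 0,0,0.3,0,0,0, 0,0,0.3,0,0,0, 0,0,0.15,0,0,0, 0,0,0.05,0,0,0, 0,0,0,0,0,0]'
python3 - <<'E'
from st import *
from station import snapshot
st=r.get_state();T=R.from_rotvec(st["tool_rot"]).as_matrix();print(st["tcp_pos"],T.T@(np.array([.676,.0303,.116])-st["tcp_pos"])/.025)
for n in("side","wrist"):
  s=snapshot(n);c=s["pixels"]
  if n=="side":c=cv2.resize(c[90:250,195:335],None,fx=3.6,fy=3.6,interpolation=cv2.INTER_CUBIC)
  cv2.imwrite("pics/p_%s.png"%n,c)
E
```

```text
clock: 18.45
tcp_pos: [0.6765, 0.0304, 0.1674]
tool_rot: [-3.067, -0.677, 0.004]
force: [-0.4, -0.3, -0.1]
finger_gap: 0.003
clock: 19.12
tcp_pos: [0.6755, 0.0304, 0.1316]
tool_rot: [-3.068, -0.677, 0.002]
force: [0.1, -0.8, 0.2]
finger_gap: 0.002
[0.67549642 0.03035861 0.13160501] [0.01790022 0.0108832  0.62417825]
```

View pics/p_side.png

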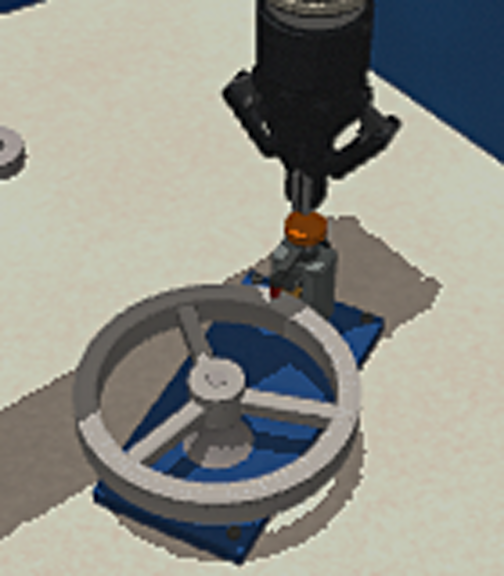

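View pics/p_wrist.png

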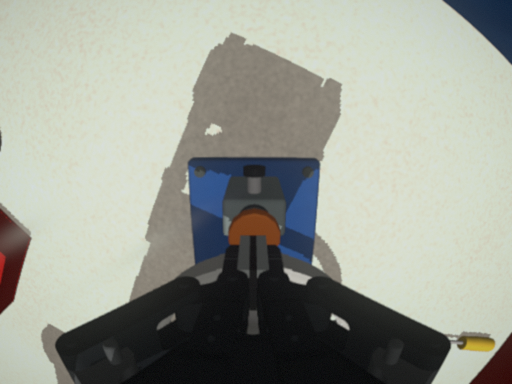

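The fingers are centred over the orange cap in both views. Pressing down.

```bash
python3 -m creep '[0,0,0.12,0,0,0, 0,0,0.12,0,0,0, 0,0,0.12,0,0,0, 0,0,0.12,0,0,0, 0,0,0.1,0,0,0, 0,0,0.08,0,0,0, 0,0,0.06,0,0,0, 0,0,0.04,0,0,0]'
python3 -m creep '[0,0,0.02,0,0,0, 0,0,0.02,0,0,0, 0,0,0.02,0,0,0, 0,0,0.02,0,0,0, 0,0,0.02,0,0,0, 0,0,0.02,0,0,0, 0,0,0,0,0,0, 0,0,0,0,0,0]'
```

```text
clock: 19.88
tcp_pos: [0.6759, 0.0304, 0.1134]
tool_rot: [-3.068, -0.677, 0.001]
force: [-1.1, -0.1, 2.9]
finger_gap: 0.002
clock: 20.55
tcp_pos: [0.6759, 0.0304, 0.1103]
tool_rot: [-3.068, -0.677, 0.001]
force: [-4.0, 0.1, 5.1]
finger_gap: 0.002
```

```bash
python3 -m creep '[0,0,0.02,0,0,0, 0,0,0.02,0,0,0, 0,0,0.02,0,0,0, 0,0,0.02,0,0,0, 0,0,0,0,0,0, 0,0,0,0,0,0, 0,0,0,0,0,0, 0,0,0,0,0,0]'
```

```text
clock: 21.22
tcp_pos: [0.6761, 0.0304, 0.11]
tool_rot: [3.068, 0.677, 0.0]
force: [-6.8, 0.2, 11.1]
finger_gap: -0.005
```

```bash
python3 -m creep '[0,0,0.02,0,0,0, 0,0,0.02,0,0,0, 0,0,0,0,0,0, 0,0,0,0,0,0, 0,0,0,0,0,0, 0,0,-0.05,0,0,0, 0,0,-0.05,0,0,0, 0,0,-0.05,0,0,0]'
python3 -m creep '[0,0,-0.1,0,0,0, 0,0,-0.1,0,0,0, 0,0,-0.1,0,0,0, 0,0,-0.15,0,0,0, 0,0,-0.3,0,0,0, 0,0,-0.5,0,0,0, 0,0,-0.7,0,0,0, 0,0,-0.8,0,0,0]'
python3 -m creep '[-0.5,-0.2,-0.4,0,0,0, -0.8,-0.3,0,0,0,0, -0.8,-0.3,0,0,0,0, -0.8,-0.3,0,0,0,0, -0.8,-0.3,0,0,0,0, -0.8,-0.3,0,0,0,0, -0.5,-0.2,0,0,0,0, 0,0,0,0,0,0]'
python3 - <<'E'
from st import *
from station import snapshot
for n in("side","wrist"):
  s=snapshot(n);c=s["pixels"]
  if n=="wrist": pickle.dump(s,open("w7.pkl","wb"))
  if n=="side":c=cv2.resize(c[120:250,195:335],None,fx=4,fy=4,interpolation=cv2.INTER_CUBIC)
  cv2.imwrite("pics/e_%s.png"%n,c)
rep()
E
python3 pv.py w7
```

```text
clock: 21.88
tcp_pos: [0.6764, 0.0304, 0.1114]
tool_rot: [3.068, 0.677, 0.001]
force: [-3.1, 0.4, 3.2]
finger_gap: -0.003
clock: 22.55
tcp_pos: [0.6756, 0.0304, 0.1802]
tool_rot: [-3.068, -0.677, 0.002]
force: [0.1, 0.1, 0.2]
finger_gap: -0.003
clock: 23.22
tcp_pos: [0.5406, 0.0208, 0.1908]
tool_rot: [3.068, 0.677, -0.0]
force: [-0.7, 0.6, -0.2]
finger_gap: -0.002
clk 23.32 phi 290.2 r 50.0 z 191.1 Ft 0.0 Fr -0.1 Fz 0.1 toolx 24.9
```

View pics/e_side.png

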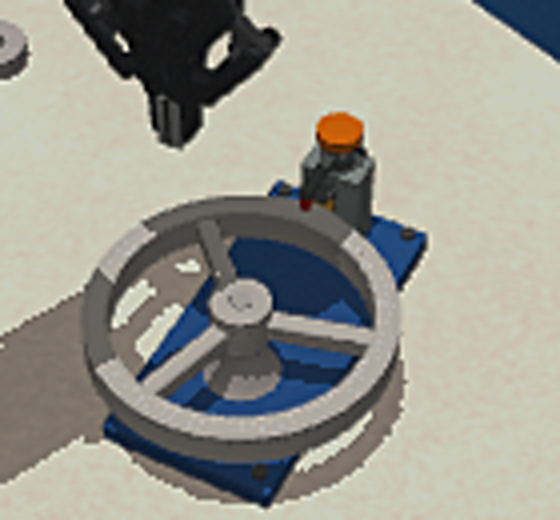

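View pics/e_wrist.png

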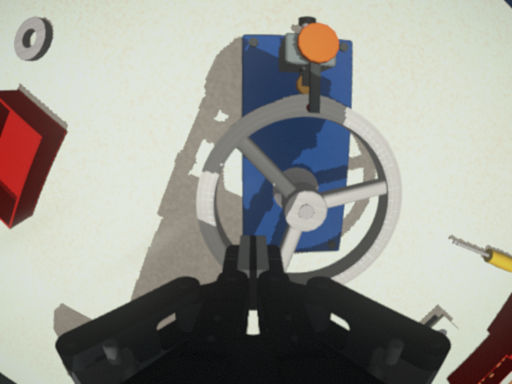

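View pics/pol_w7.png

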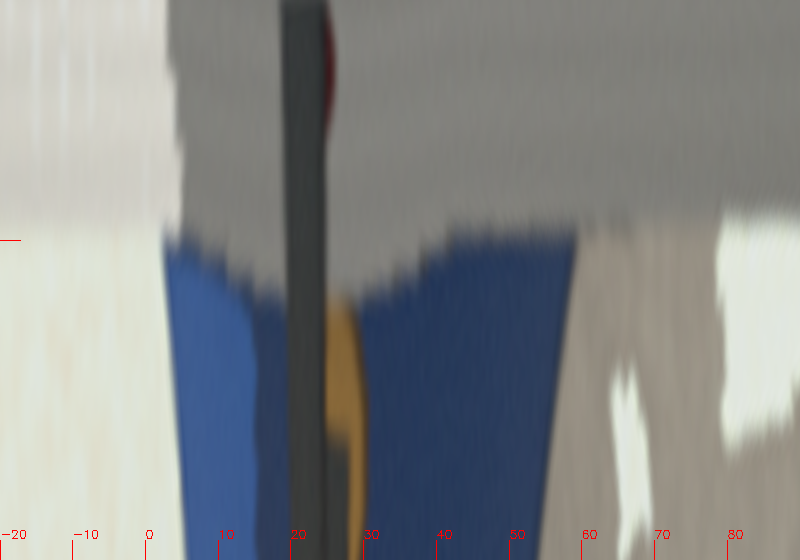

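The bump's steps (columns 225/252 on the left, 448/420/392 on the right) are where they were before the press, so the wheel has not moved. The cap is back up and the robot touches nothing. Handing in.

```bash
python3 -c "from station import ticket;print(ticket.job_done())"
```

```text
the job is handed in; nothing more can be done
None
```

The wheel rests on its high spot and I marked it by pressing the orange cap. I handed the job in at about 23 s of the 72 s allowed; the hand-in gives no verdict.

**Finding the high spot:** I pushed one spoke clockwise with closed fingers, at about 30° per second at most and much slower near the pointer. The push force was 6–7 N off the high spot (you gave 4–5 N). It rose to 13.8 N on the climb and had dropped to 10.6 N where I stopped. I then backed the fingers off and lifted them out.

**Marking it:** I pressed the cap until the fingertips stopped at 110 mm with 11 N, and it sprang back. A sideways force of up to about 7 N showed during the press, with no visible effect.

**Last checks:**
- **Position:** the wrist pictures put the centre of the high spot at about 24.4° and the pointer line at about 24.65°. It looked the same after letting go and after the press.
- **Disagreement:** the angle where the force began to rise suggests the wheel may be about 1° short of the peak, while the pictures suggest about 0.3° past it. I went with the pictures.
- **Surroundings:** the arm stayed clear of the bin, socket insert, screwdriver and collar, and the robot was touching nothing at the end.

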